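Refit the smoothing capacitors in order of size

ROBOT

A 7-joint arm with a two-finger parallel gripper is mounted at the origin on a cart in front of the work surface, level with it; the furniture and walls round the work are solid. World frame = base frame: x ahead of the robot, y to its left, z up, the work surface at z = 0. Lengths are in m, angles in rad, forces in N, time in s.
With the tool pointing down it reaches from about 0.35 to 0.9 m from the base axis. Payload 8.1 kg.
Tool frame: the origin (TCP) lies at the very end of the fingers, on their centre line; the grasp point (between the pads) lies 19 mm behind it; z points along the fingers, y is the line along which they close (so a half turn about z gives the same grasp; the last joint's range is limited). The gripper opens to 92 mm and grips with 3 to 60 N. Pads are 19 mm wide; open, the fingers measure 130 mm over their backs; the gripper's body (75 mm by 190 mm) begins 47 mm behind the grasp point.
Start: joints at [-1.402, 0.434, 0.025, 1.573, -0.012, 1.134, -0.075], TCP at [0.168, 0.602, 0.227] pointing down, gripper open.
Joint ranges: [-2.62, 2.62], [-0.44, 2.09], [-1.27, 1.32], [0.08, 2.57], [-1.32, 4.46], [0.12, 2], [-2.74, 2.74]. Speed limits (rad/s): [2.22, 2.22, 3.01, 3.01, 3.14, 3.14, 3.14].

INTERFACE

Orientations are given as a rotation vector (axis times angle).
In Python, from cell import arm gives the robot as it stands.
- The arm moves only by the shell command python3 -m pendant 'ROWS' [FORCE]. ROWS is a JSON object of lists of equal length, an entry for each row: "slide": the shift along the tool's x, y, z in units of 0.3 m (1.0 is 0.3 m), a list of three; "dr": the turn, a rotation vector about the tool's x, y, z in units of 0.12 rad (1.0 is 0.12 rad), a list of three; "claw": the opening, from 0 (shut) to 1 (fully open). In form: {"slide": [[tx, ty, tz], ...], "dr": [[ax, ay, az], ...], "claw": [claw, ...]}. A call has 1 to 10 rows; each row shifts and turns the commanded pose from where the row before left it, along the tool's axes as they then stand; what a row does not reach is not made up. A row lasts 1/10 s, in which the tool goes at most 50 mm and 8.59 degrees, less where a joint would pass 70% of its speed; a pose out of reach is approached as far as the arm can. A call with a number of a shift or a turn outside -1 to 1 is refused whole. A call with a gripper value outside its range is refused whole. The fingers move at their own pace and stop on an object; FORCE is the grip in N (left out, the last holds). Time passes only in rows, so rows that do not move let the fingers close. It gives the time, the measured TCP pose, the force, the opening and the grip force at its end, in the units of the state.
- arm.observe(): the state, without advancing time (a new reading comes with each control period).
- arm.get_image(name): name is "side" or "top"; returns the picture (400x640x3 uint8, red, green, blue); there is no depth.
- arm.calibration(name): a dict with "K" (3x3 intrinsics, pixels), "xyz" and "orientation" of the camera in the world. Camera axes: x right, y up, looking along -z (the intrinsics and any distortion apply to the point x, -y, -z); pixel columns grow to the right and rows downward; lengths in m; the calibration is good to about 2 mm. A picture is of the moment at which its call begins. calibration takes no time and is no camera call.
- arm.sign_off(): hands the job in; it is judged then, once.
The state is a dict: "clock": time; "joints": joint angles; "dq": joint speeds; "joint_efforts": joint torques, N m; "position": TCP position; "ee_rot": TCP orientation; "force": force on the tool from outside, world axes, zero at the start; "ft_torque": the same for the moment, N m; "width": opening from 0.0 (shut) to 1.0 (fully open); "gripper_force": force on a finger pad.
Only numpy, scipy, OpenCV 4.12 (cv2) and the standard library are available. Lean on these libraries where they do the work, as an engineer would, in place of code of your own. Each camera call takes 0.05 s, during which the arm holds its last target. There are 200 camera calls.

TASK

Refit the four loose can capacitors in the supply's row of sprung clamps in order of size: the largest in the clamp next to the transformer, then each next smaller one, down to the smallest beside the heat sink. Push each can down between its jaws until it stands upright on the bottom of the clamp, then let go. Do not knock any capacitor over, and do not shift the open tin of screws.

Things in the scene. Friction and masses are not known exactly. Their poses are not given: they have to be found in the camera images.
- cap_86: the largest of the four blue-grey can capacitors: an upright cylinder of 35 mm diameter, 86 mm tall including two 6 mm high screw terminals on its black top (plain can 80 mm tall), about 140 g. Stands loose and upright on the bench. Origin: centre of its underside, z up its axis.
- cap_73: the second largest of the four blue-grey can capacitors: an upright cylinder of 32 mm diameter, 73 mm tall including two 6 mm high screw terminals on its black top (plain can 67 mm tall), 110 g. Stands loose and upright on the bench. Origin: centre of its underside, z up its axis.
- cap_60: the second smallest of the four blue-grey can capacitors: an upright cylinder of 29 mm diameter, 60 mm tall including two 6 mm high screw terminals on its black top (plain can 54 mm tall), about 80 g. Stands loose and upright on the bench. Origin: centre of its underside, z up its axis.
- cap_46: the smallest of the four blue-grey can capacitors: an upright cylinder of 26 mm diameter, 46 mm tall including two 6 mm high screw terminals on its black top (plain can 40 mm tall), 50 g. Stands loose and upright on the bench. Origin: centre of its underside, z up its axis.
- clamp_a: end clamp of a straight row of four equal sprung clamps, a b c d, 66 mm apart on a fixed light grey chassis (412x96 mm, deck 14 mm above the bench, turned up to 0.22 rad). Black base, two opposed white nylon V jaws. Origin: on the clamp's axis at deck height. Cans stand on its seat, 4 mm above the origin (18 mm above the bench). x across the row, away from the robot, y along the row, z up.
- clamp_b: second clamp, like clamp_a. In all four the jaws slide along y against springs and rest closed to 25 mm. Their flared lips, 28 mm above the origin at the top, catch a can up to about 5 mm off the axis. Pushing in takes up to about 10 N; the smooth jaws part, then close on the can and centre it.
- clamp_c: third clamp, like clamp_a. In all four the jaws stand to the sides of the can along y; in front of it and behind it (along x) there is room, so fingers that close along x can go down with the can. Dark guide posts, 32 mm above the bench at the top, stand midway between the clamps.
- clamp_d: clamp at the other end of the row, like clamp_a: same axes, seat and jaws.
- transformer: mains transformer (dark lamination stack, orange winding, coloured leads), 72 mm above the bench at its top, fixed on a plate at one end of the row of clamps: either end, changing from start to start. A finned heat sink stands at the other end. Origin: centre of its plate's underside, on the line of the clamps, 70 mm from the nearest clamp's axis.
- parts_tin: round open tin of screws, 69 mm across and 26 mm tall, standing loose among the capacitors, not to be moved. Origin: centre of its underside.

How it is judged:
By the outcome, as a careful person would: the job done as asked, in the order asked, and still so for the second after the job is handed in, with the robot touching nothing.
It also fails if it takes over 99 s, if anything falls off the work surface, if the arm or the gripper's body presses on something with over 40 N, if the wrist force passes 120 N, or if a joint passes its speed limit or range.

## Working session

There is one attempt and no reset: what is moved stays moved. The work goes in short steps, Python scripts to look and compute and a shell command to move; the robot and the scene stay as the last step left them, time stands still between calls to the robot, and variables do not carry over. Pictures are saved under pics/ and viewed, at most 14 in all, crops included, and the job is handed in when it is done.

```bash
mkdir -p pics; ls; python3 - <<'E'
from cell import arm
import cv2
for n in("side","top"):
    cv2.imwrite(f"pics/{n}0.png",arm.get_image(n)[:,:,::-1]); print(n,arm.calibration(n))
print(arm.observe())
E
```

```text
pics
side {'K': array([[477.91011006,   0.        , 311.34410988],
       [  0.        , 477.91011006, 198.01452738],
       [  0.        ,   0.        ,   1.        ]]), 'xyz': array([0.34624921, 1.16325742, 0.64113689]), 'orientation': array([ 0.08052284, -1.53291452, -2.59033869])}
top {'K': array([[508.71360148,   0.        , 320.98824718],
       [  0.        , 508.71360148, 205.82980983],
       [  0.        ,   0.        ,   1.        ]]), 'xyz': array([0.2392558 , 0.09365822, 1.20442995]), 'orientation': array([ 0.14026013, -0.16773611, -1.56598498])}
{'clock': 0.1, 'joints': array([-1.40160018,  0.43513319,  0.02501317,  1.57399049, -0.01161441,
        1.13401303, -0.07510619]), 'dq': array([-0.00030372, -0.00093146,  0.00189828, -0.00234728,  0.00147069,
        0.00047995,  0.00087114]), 'joint_efforts': array([ 3.61546518e-03, -6.69128036e+01,  9.88149494e-01, -3.15144253e+01,
       -6.05321000e-02,  3.74392793e-02,  2.48143283e-05]), 'position': array([0.16773509, 0.60159941, 0.22604245]), 'ee_rot': array([-4.25798100e-01, -3.11254289e+00,  2.19502255e-03]), 'force': array([-0.68412549,  0.16115628, -0.39048913]), 'ft_torque': array([-0.01113607,  0.03904151, -0.01064968]), 'gripper_force': 0.0, 'width': 1.0007844780571227}
```

View pics/side0.png

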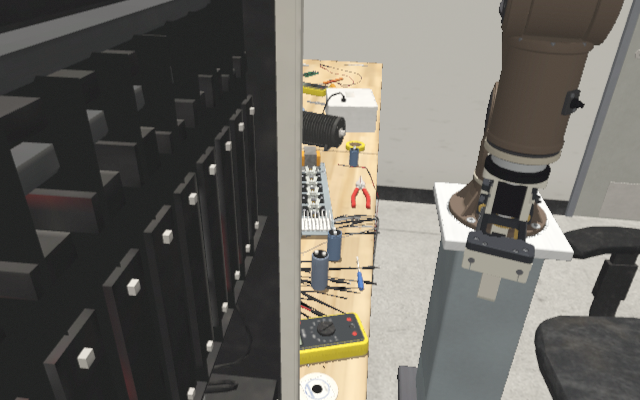

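View pics/top0.png

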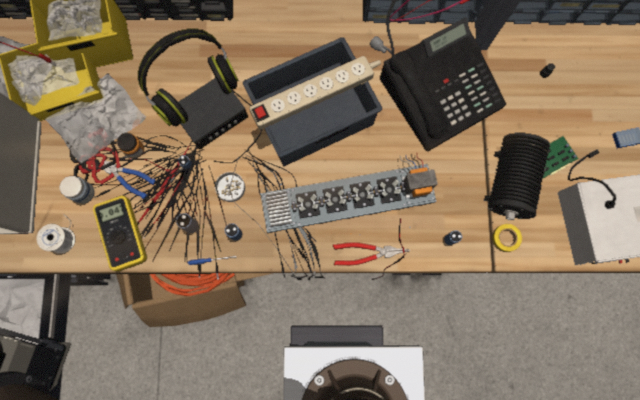

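```bash
python3 - <<'E'
import cv2
t=cv2.imread("pics/top0.png"); s=cv2.imread("pics/side0.png")
cv2.imwrite("pics/c1.png",cv2.resize(t[140:260,155:265],None,fx=5,fy=5,interpolation=cv2.INTER_CUBIC))
cv2.imwrite("pics/c2.png",cv2.resize(t[145:265,255:475],None,fx=3.6,fy=3.6,interpolation=cv2.INTER_CUBIC))
cv2.imwrite("pics/c3.png",cv2.resize(s[130:310,295:385],None,fx=3.3,fy=3.3,interpolation=cv2.INTER_CUBIC))
E
```

```text
(no output)
```

View pics/c1.png

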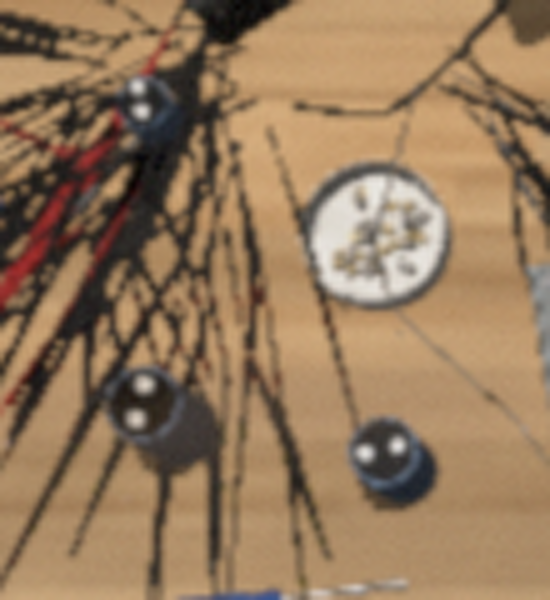

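View pics/c2.png

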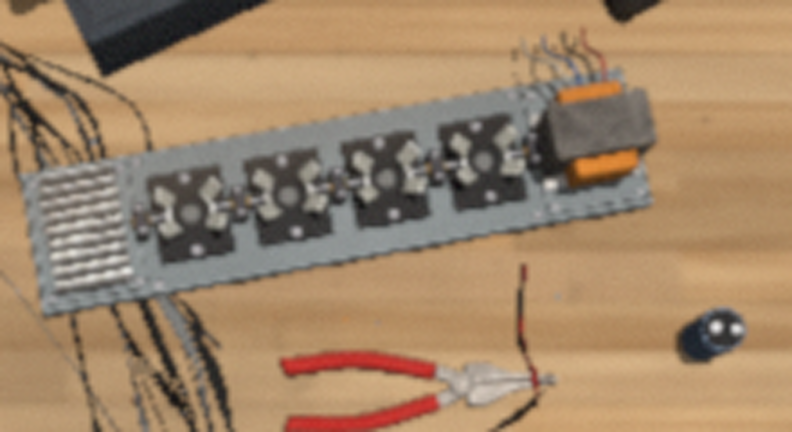

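View pics/c3.png

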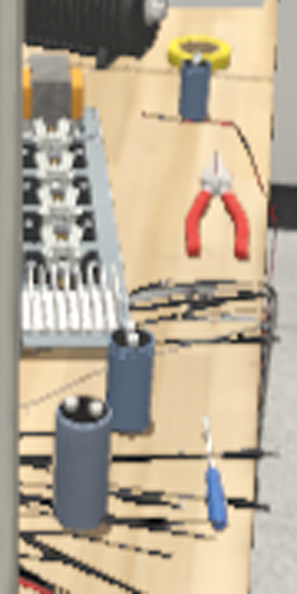

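```bash
cat > h.py <<'E'
import numpy as np
from scipy.spatial.transform import Rotation as R
from cell import arm
CAL={n:arm.calibration(n) for n in("side","top")}
def ray(n,p):
    c=CAL[n]; d=np.linalg.inv(c["K"])@[p[0],p[1],1]; d=R.from_rotvec(c["orientation"]).apply([d[0],-d[1],-d[2]])
    return c["xyz"],d/np.linalg.norm(d)
def at(n,p,z):
    o,d=ray(n,p); return o+d*(z-o[2])/d[2]
def tri(a,b):
    o1,d1=ray("top",a);o2,d2=ray("side",b)
    s=np.linalg.lstsq(np.c_[d1,-d2],o2-o1,rcond=None)[0]
    p,q=o1+s[0]*d1,o2+s[1]*d2; return (p+q)/2,np.linalg.norm(p-q)
def proj(n,X):
    c=CAL[n]; v=R.from_rotvec(c["orientation"]).inv().apply(np.asarray(X)-c["xyz"]); u=c["K"]@(v*[1,-1,-1]); return u[:2]/u[2]
E
cat > m.py <<'E'
from h import *
np.set_printoptions(precision=4,suppress=True)
def cr(p,o,f): return (np.array(p)+.5)/f-.5+o
c1=lambda *p:cr(p,(155,140),5); c2=lambda *p:cr(p,(255,145),3.6); c3=lambda *p:cr(p,(295,130),3.3)
A,B,C,D=c1(146,403),c1(383,452),c1(140,100),c2(723,328)
print("A",tri(A,c3(82,408)));print("B",tri(B,c3(130,340)));print("D",tri(D,c3(195,58)))
for z in(.04,.054,.067,.08): print(z,*[at("top",p,z)[:2] for p in(A,B,C,D)])
# diameters
sp=lambda p,q,z:np.linalg.norm(at("top",p,z)-at("top",q,z))
print("dia A",sp(c1(107,403),c1(184,403),.08),"B",sp(c1(348,452),c1(419,452),.067),"C",sp(c1(115,100),c1(167,100),.04),"D",sp(c2(700,328),c2(745,328),.054))
P=[at("top",c2(*q),.018) for q in((191,212),(289,194),(387,178),(485,159))]
for p in P: print("clamp",p)
print([np.linalg.norm(P[i+1]-P[i]) for i in range(3)])
d=P[3]-P[0];print("yaw of y axis",np.arctan2(-d[1],d[0]) ,np.arctan2(d[1],d[0]))
print("tin",at("top",c1(377,235),.026))
for p in P: print("side px of clamp (c3)",(proj("side",p)-[295,130])*3.3)
E
python3 m.py
```

```text
A (array([0.4289, 0.3795, 0.0811]), np.float64(0.0012357816798095164))
B (array([0.409 , 0.2759, 0.0661]), np.float64(0.0012516492907948989))
D (array([ 0.3968, -0.2328,  0.0605]), np.float64(0.0012363388052957268))
0.04 [0.4364 0.39  ] [0.4136 0.2801] [0.5818 0.4001] [ 0.4002 -0.2386]
0.054 [0.4341 0.3864] [0.4115 0.2778] [0.5776 0.3964] [ 0.3983 -0.2347]
0.067 [0.4319 0.3831] [0.4096 0.2758] [0.5738 0.393 ] [ 0.3965 -0.2309]
0.08 [0.4297 0.3798] [0.4076 0.2737] [0.57   0.3895] [ 0.3947 -0.2272]
dia A 0.03419668018868267 B 0.03188047252748147 C 0.02448496020796982 D 0.028760875618845612
clamp [0.4805 0.1042 0.018 ]
clamp [0.4928 0.0393 0.018 ]
clamp [ 0.5037 -0.026   0.018 ]
clamp [ 0.5168 -0.0917  0.018 ]
[np.float64(0.06604838714674524), np.float64(0.0661701299108863), np.float64(0.06695606931779448)]
yaw of y axis 1.387672158041481 -1.387672158041481
tin [0.5197 0.2885 0.026 ]
side px of clamp (c3) [ 56.0448 263.852 ]
side px of clamp (c3) [ 52.1788 223.2111]
side px of clamp (c3) [ 50.1923 185.9807]
side px of clamp (c3) [ 46.0974 151.4215]
```

Cap_86 is at top px (184,221), cap_73 at (232,230), cap_46 at (183,160) and cap_60 at (456,236). The tin is at (230,187), the transformer sits at the right end of the row and the heat sink at the left. The triangulated heights (81, 66 and 60 mm) and the diameters fit the given sizes.

```bash
cat >> h.py <<'E'
np.set_printoptions(precision=4,suppress=True)
CAP={"86":(.4293,.3797),"73":(.4093,.2758),"46":(.5818,.4001),"60":(.3983,-.2347)}
CL={"d":(.5165,-.0909),"c":(.5045,-.0260),"b":(.4924,.0389),"a":(.4804,.1038)}
def go(xy,z,yaw=10.5):
    s=arm.observe(); r=R.from_rotvec(s["ee_rot"]); p=s["position"]
    ty=r.apply([0,1,0]); a=np.degrees(np.arctan2(ty[1],ty[0]))
    t=R.from_euler("x",180,degrees=True); t=R.from_euler("z",yaw-90,degrees=True)*R.from_euler("zx",[0,180],degrees=True)
    # tool y target = (cos yaw, sin yaw), z down
    Y=np.array([np.cos(np.radians(yaw)),np.sin(np.radians(yaw)),0]);Z=np.array([0,0,-1.]);M=R.from_matrix(np.c_[np.cross(Y,Z),Y,Z])
    d=np.array([*xy,z])-p
    print("clk",s["clock"],"pos",p,"yaw",a,"slide units now",r.inv().apply(d)/.3,"after turn",M.inv().apply(d)/.3,"dr units",(r.inv()*M).as_rotvec()/.12,"F",s["force"],"w",s["width"],s["gripper_force"],"q",s["joints"])
E
python3 - <<'E'
from h import *
go(CAP["86"],.15)
for p in CL.values(): print((proj("side",[*p,.042])-[295,130])*3.3)
print("headphone cup",at("top",(165,107),.05),"router corner",at("top",(195,146),.04), at("top",(172,140),.04))
E
```

```text
clk 0.1 pos [0.1677 0.6016 0.226 ] yaw 74.42049417400906 slide units now [-1.0385 -0.478   0.2543] after turn [-0.8862  0.7225  0.2535] dr units [-0.0098  0.0074  9.2969] F [-0.6841  0.1612 -0.3905] w 1.0007844780571227 0.0 q [-1.4016  0.4351  0.025   1.574  -0.0116  1.134  -0.0751]
[ 46.7952 127.5038]
[ 49.843  160.8351]
[ 53.287  197.1778]
[ 56.9283 236.9369]
headphone cup [0.7094 0.4459 0.05  ] router corner [0.6154 0.3724 0.04  ] [0.6302 0.4276 0.04  ]
```

```bash
python3 - <<'E'
from h import *
import cv2
s=cv2.imread("pics/side0.png"); f=8; o=np.array([298,155]); c=cv2.resize(s[155:225,298:345],None,fx=f,fy=f,interpolation=cv2.INTER_CUBIC)
c2=c.copy()
for p in CL.values():
  for z,k in((.018,(0,0,255)),(.042,(0,255,0))):
    u=(proj("side",[*p,z])-o+.5)*f; cv2.circle(c2,tuple(int(v) for v in u),3,k,-1)
cv2.imwrite("pics/c4.png",np.hstack([c,c2]))
E
```

```text
(no output)
```

View pics/c4.png

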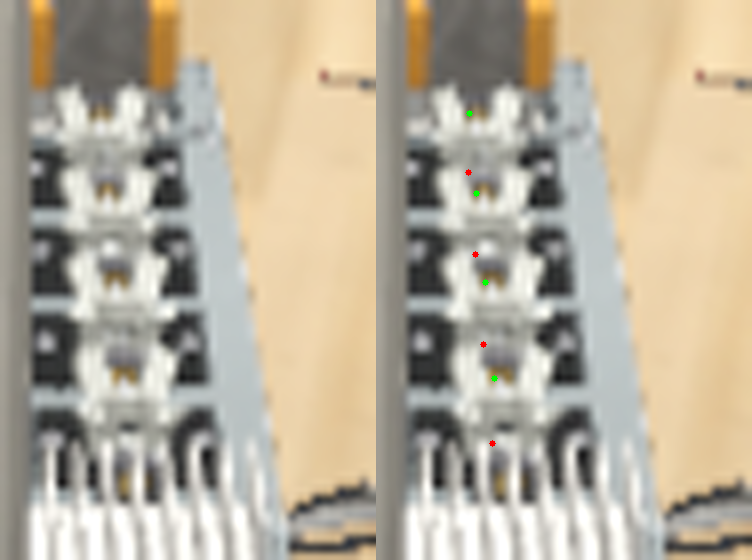

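```bash
python3 -m pendant '{"slide":[[0,0,0],[0,0,0],[0,0,0],[0,0,0],[0,0,0],[0,0,0],[0,0,0],[0,0,0],[0,0,0],[0,0,0]],"dr":[[0,0,0.93],[0,0,0.93],[0,0,0.93],[0,0,0.93],[0,0,0.93],[0,0,0.93],[0,0,0.93],[0,0,0.93],[0,0,0.93],[0,0,0.93]],"claw":[0.7,0.7,0.7,0.7,0.7,0.7,0.7,0.7,0.7,0.7]}' 35; python3 -c "
from h import *
go(CAP['86'],.15)"
```

```text
clock: 1.1
position: [0.1677, 0.6018, 0.2263]
ee_rot: [2.015, 2.41, -0.001]
force: [-0.3, -0.7, 0.0]
width: 0.7
gripper_force: 0.0
clk 1.1 pos [0.1677 0.6018 0.2263] yaw 10.21837386728461 slide units now [-0.8829  0.7269  0.2548] after turn [-0.8867  0.7225  0.2543] dr units [-0.0026  0.0069 -0.041 ] F [-0.3249 -0.6597  0.0402] w 0.6995323208262326 0.0 q [-1.5753  0.4389  0.2791  1.5899 -0.1296  1.1319 -1.0877]
```

```bash
python3 -m pendant '{"slide":[[0,0,0],[-0.11,0.09,0.02],[-0.11,0.09,0.02],[-0.11,0.09,0.02],[-0.11,0.09,0.02],[-0.11,0.09,0.02],[-0.11,0.09,0.02],[-0.11,0.09,0.02],[-0.11,0.09,0.02],[0,0,0]],"dr":[[0,0,-0.04],[0,0,0],[0,0,0],[0,0,0],[0,0,0],[0,0,0],[0,0,0],[0,0,0],[0,0,0],[0,0,0]],"claw":[0.7,0.7,0.7,0.7,0.7,0.7,0.7,0.7,0.7,0.7]}'; python3 -c "
from h import *
go(CAP['86'],.03)
def cr(p,o,f): return (np.array(p)+.5)/f-.5+o
c1=lambda *p:cr(p,(155,140),5); c3=lambda *p:cr(p,(295,130),3.3)
for n,z,q in(('86',.08,(82,408)),('73',.067,(130,340)),('60',.054,(195,58))):
  print(n,(proj('side',[*CAP[n],z])-[295,130])*3.3,q)
"
```

```text
clock: 2.1
position: [0.4344, 0.3768, 0.1783]
ee_rot: [2.008, 2.411, -0.002]
force: [-0.4, -0.4, -1.3]
width: 0.699
gripper_force: 0.0
clk 2.1 pos [0.4344 0.3768 0.1783] yaw 10.43501462210962 slide units now [ 0.0143 -0.0159  0.4941] after turn [ 0.0125 -0.0151  0.4942] dr units [ 0.0128  0.0301 -0.0095] F [-0.4194 -0.437  -1.2826] w 0.6989220577673123 0.0 q [-1.0645  0.4075  0.3504  1.781  -0.1597  0.9819 -0.4693]
86 [ 79.062  408.1403] (82, 408)
73 [127.6289 337.4539] (130, 340)
60 [191.2934  62.1404] (195, 58)
```

```bash
python3 -m pendant '{"slide":[[0.013,-0.016,0],[0,0,0.1],[0,0,0.1],[0,0,0.1],[0,0,0.1],[0,0,0.09],[0,0,0],[0,0,0],[0,0,0],[0,0,0]],"dr":[[0,0,0],[0,0,0],[0,0,0],[0,0,0],[0,0,0],[0,0,0],[0,0,0],[0,0,0],[0,0,0],[0,0,0]],"claw":[0.7,0.7,0.7,0.7,0.7,0.7,0.7,0.3,0.3,0.3]}' 35;python3 -m pendant '{"slide":[[0,0,0],[0,0,0],[0,0,0]],"dr":[[0,0,0],[0,0,0],[0,0,0]],"claw":[0.2,0.2,0.2]}' 35; python3 -c "
from h import *
import cv2
go(CAP['86'],.03)
t=arm.get_image('top')[:,:,::-1];s=arm.get_image('side')[:,:,::-1]
cv2.imwrite('pics/g1.png',np.hstack([cv2.resize(t[170:260,140:240],(400,360)),cv2.resize(s[220:310,290:390],(400,360))]))"
```

```text
clock: 3.1
position: [0.4243, 0.3871, 0.0333]
ee_rot: [-2.002, -2.421, -0.004]
force: [-0.1, 0.2, 0.3]
width: 0.487
gripper_force: 0.0
clock: 3.4
position: [0.4246, 0.3867, 0.0329]
ee_rot: [-2.004, -2.42, -0.004]
force: [-0.5, 0.2, 7.1]
width: 0.377
gripper_force: 35.0
clk 3.4 pos [0.4246 0.3867 0.0329] yaw 10.752198784284051 slide units now [-0.0258  0.0111  0.0096] after turn [-0.0257  0.0112  0.0096] dr units [ 0.0145 -0.0125  0.0367] F [-0.5412  0.2424  7.0876] w 0.37660193631783395 34.99740421772003 q [-1.0254  0.5911  0.2751  1.9095 -0.2463  0.6712 -0.4135]
```

View pics/g1.png

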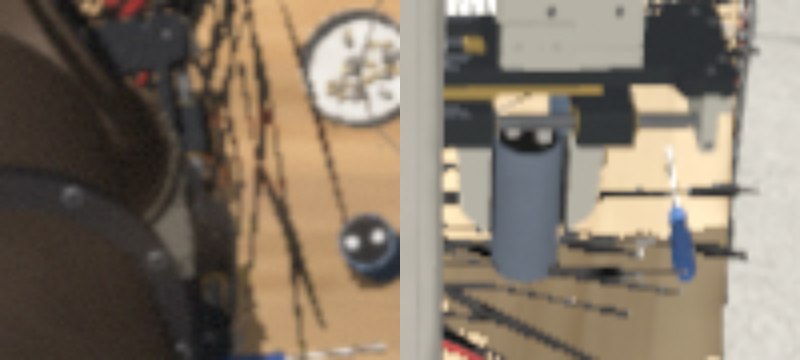

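```bash
python3 -m pendant '{"slide":[[0,0,0],[0,0,0],[0,0,0],[-0.013,0,0.005],[-0.013,0,0.005],[0,0,0],[0,0,0],[0,0,0],[0,0,0],[0,0,0]],"dr":[[0,0,0],[0,0,0],[0,0,0],[0,0,0],[0,0,0],[0,0,0],[0,0,0],[0,0,0],[0,0,0],[0,0,0]],"claw":[0.6,0.6,0.6,0.6,0.6,0.6,0.2,0.2,0.2,0.2]}' 35; python3 -m pendant '{"slide":[[0,0,0],[0,0,0]],"dr":[[0,0,0],[0,0,0]],"claw":[0.2,0.2]}'; python3 -c "
from h import *
go(CL['d'],.15)"
```

```text
clock: 4.5
position: [0.4254, 0.3785, 0.0288]
ee_rot: [2.003, 2.42, 0.0]
force: [0.2, -0.1, -1.2]
width: 0.374
gripper_force: 35.0
clock: 4.7
position: [0.4254, 0.3785, 0.0288]
ee_rot: [-2.003, -2.42, -0.001]
force: [-0.1, 0.3, 0.2]
width: 0.376
gripper_force: 35.0
clk 4.7 pos [0.4254 0.3785 0.0288] yaw 10.760328588246177 slide units now [-1.5936  0.0064 -0.4044] after turn [-1.5937  0.0136 -0.404 ] dr units [ 0.0021 -0.0018  0.0379] F [-0.0607  0.256   0.2415] w 0.37591182581154087 34.99450743198395 q [-1.013   0.5922  0.2719  1.9222 -0.2474  0.659  -0.4008]
```

```bash
python3 -c "
from h import *
for x in (.422,.426,.430): print(x,proj('side',[x,.379,.080]))
"; python3 -m pendant '{"slide":[[0,0,-0.05],[0,0,-0.1],[0,0,-0.1],[0,0,-0.1],[-0.04,0,-0.05],[-0.1,0,0],[-0.12,0,0],[-0.13,0,0],[-0.13,0,0],[-0.13,0,0]],"dr":[[0,0,0.04],[0,0,0],[0,0,0],[0,0,0],[0,0,0],[0,0,0],[0,0,0],[0,0,0],[0,0,0],[0,0,0]],"claw":[0.2,0.2,0.2,0.2,0.2,0.2,0.2,0.2,0.2,0.2]}' 
python3 -m pendant '{"slide":[[-0.13,0,0],[-0.13,0,0],[-0.13,0,0],[-0.13,0,0],[-0.13,0,0],[-0.13,0,0],[-0.1,0,0],[-0.05,0,0],[0,0,0],[0,0,0]],"dr":[[0,0,0],[0,0,0],[0,0,0],[0,0,0],[0,0,0],[0,0,0],[0,0,0],[0,0,0],[0,0,0],[0,0,0]],"claw":[0.2,0.2,0.2,0.2,0.2,0.2,0.2,0.2,0.2,0.2]}' 
python3 -m pendant '{"slide":[[0,0,0],[0,0,0],[0,0,0]],"dr":[[0,0,0],[0,0,0],[0,0,0]],"claw":[0.2,0.2,0.2]}'
python3 -c "
from h import *
import cv2
go(CL['d'],.0468)
t=arm.get_image('top')[:,:,::-1];s=arm.get_image('side')[:,:,::-1]
cv2.imwrite('pics/g2.png',np.hstack([cv2.resize(t[120:240,340:460],(380,380)),cv2.resize(s[140:230,298:388],(420,380))[:, :]]))"
```

```text
0.422 [322.6044 253.8339]
0.426 [320.6296 253.639 ]
0.43 [318.6566 253.4442]
clock: 5.7
position: [0.4602, 0.1838, 0.1481]
ee_rot: [-2.009, -2.414, 0.002]
force: [0.5, 0.2, -0.7]
width: 0.377
gripper_force: 35.0
clock: 6.7
position: [0.5105, -0.0879, 0.1481]
ee_rot: [-2.01, -2.413, 0.001]
force: [-0.3, -0.0, -1.8]
width: 0.376
gripper_force: 35.0
clock: 7.0
position: [0.5114, -0.0869, 0.1487]
ee_rot: [-2.007, -2.416, -0.0]
force: [-0.7, -0.2, -0.7]
width: 0.379
gripper_force: 35.0
clk 7.0 pos [ 0.5114 -0.0869  0.1487] yaw 10.569723066540337 slide units now [-0.0164  0.0142  0.3396] after turn [-0.0163  0.0142  0.3396] dr units [-0.0007 -0.0029  0.0101] F [-0.6675 -0.1585 -0.6867] w 0.3790535952342969 34.99450922012329 q [-0.2856  0.3644  0.46    1.9557 -0.2094  0.8676  0.469 ]
```

View pics/g2.png

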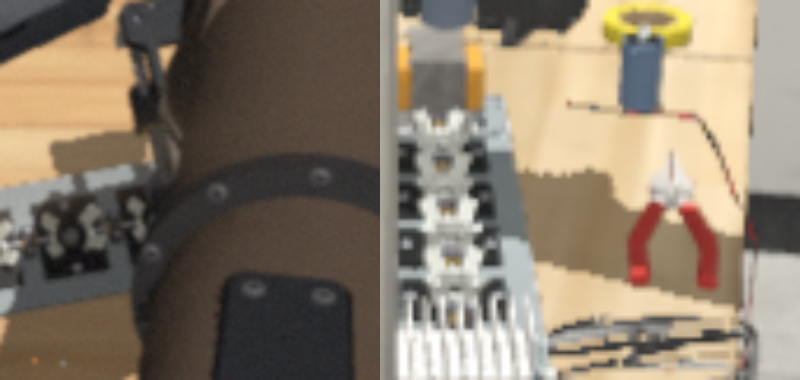

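```bash
python3 -m pendant '{"slide":[[-0.016,0.014,0],[0,0,0.05],[0,0,0.1],[0,0,0.08],[0,0,0.01],[0,0,0],[0,0,0],[0,0,0]],"dr":[[0,0,0],[0,0,0],[0,0,0],[0,0,0],[0,0,0],[0,0,0],[0,0,0],[0,0,0]],"claw":[0.2,0.2,0.2,0.2,0.2,0.2,0.2,0.2]}' 40
python3 -c "
from h import *
import cv2
go(CL['d'],.0468)
s=arm.get_image('side')[:,:,::-1]
cv2.imwrite('pics/g3.png',cv2.resize(s[130:220,298:378],None,fx=6,fy=6,interpolation=cv2.INTER_CUBIC))"
```

```text
clock: 7.9
position: [0.5175, -0.0919, 0.0779]
ee_rot: [2.008, 2.414, 0.002]
force: [-0.5, 0.5, -1.0]
width: 0.373
gripper_force: 40.0
clk 7.9 pos [ 0.5175 -0.0919  0.0779] yaw 10.478996443068151 slide units now [ 0.0041 -0.0029  0.1038] after turn [ 0.004  -0.0026  0.1038] dr units [ 0.0179  0.0035 -0.0031] F [-0.4785  0.4718 -1.0341] w 0.373447134184977 39.99423444271088 q [-0.2296  0.4743  0.4119  2.0064 -0.2836  0.7133  0.5405]
```

View pics/g3.png

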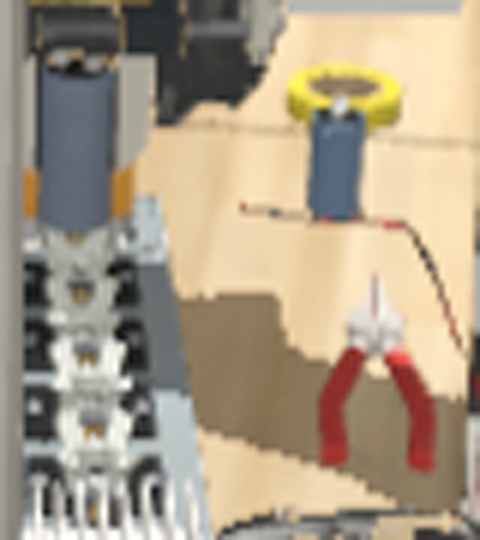

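```bash
python3 -m pendant '{"slide":[[0.003,-0.002,0.02],[0,0,0.02],[0,0,0.02],[0,0,0.02],[0,0,0.02],[0,0,0.01],[0,0,0],[0,0,0]],"dr":[[0,0,0],[0,0,0],[0,0,0],[0,0,0],[0,0,0],[0,0,0],[0,0,0],[0,0,0]],"claw":[0.2,0.2,0.2,0.2,0.2,0.2,0.2,0.2]}' 40
python3 -c "
from h import *
go(CL['d'],.0468)"
```

```text
clock: 8.75
position: [0.5153, -0.0916, 0.0448]
ee_rot: [-2.01, -2.414, -0.0]
force: [-9.5, -0.3, 28.3]
width: 0.376
gripper_force: 40.0
clk 8.75 pos [ 0.5153 -0.0916  0.0448] yaw 10.439066205932365 slide units now [ 0.0015  0.0043 -0.0066] after turn [ 0.0015  0.0043 -0.0066] dr units [-0.0007 -0.0044 -0.0089] F [-9.4829 -0.281  28.2547] w 0.37585352299042796 40.0009024143219 q [-0.2048  0.5241  0.3813  2.0321 -0.3173  0.6417  0.5688]
```

```bash
python3 -m pendant '{"slide":[[0,0,-0.003],[0,0,0],[0,0,0],[0,0,0],[0,0,-0.03],[0,0,-0.1],[0,0,-0.14],[0,0,-0.14],[0.05,0,-0.1],[0.1,0,0]],"dr":[[0,0,0],[0,0,0],[0,0,0],[0,0,0],[0,0,0],[0,0,0],[0,0,0],[0,0,0],[0,0,0],[0,0,0]],"claw":[0.55,0.55,0.55,0.55,0.55,0.55,0.55,0.55,0.55,0.55]}' 
python3 -c "
from h import *
import cv2
go(CAP['73'],.15)
s=arm.get_image('side')[:,:,::-1]; t=arm.get_image('top')[:,:,::-1]
cv2.imwrite('pics/g4.png',np.hstack([cv2.resize(s[130:220,298:378],(480,540)),cv2.resize(t[130:255,160:235],(320,540))]))"
```

```text
clock: 9.75
position: [0.5102, -0.049, 0.2025]
ee_rot: [2.01, 2.405, 0.008]
force: [1.2, 0.0, 0.3]
width: 0.55
gripper_force: 0.0
clk 9.75 pos [ 0.5102 -0.049   0.2025] yaw 10.22439966097664 slide units now [ 1.1256 -0.1403  0.1715] after turn [ 1.1259 -0.1335  0.1749] dr units [ 0.067   0.0171 -0.0402] F [1.2001 0.0268 0.3035] w 0.5495225389488863 0.0 q [-0.3917  0.2817  0.4836  1.913  -0.1568  0.9752  0.3414]
```

View pics/g4.png

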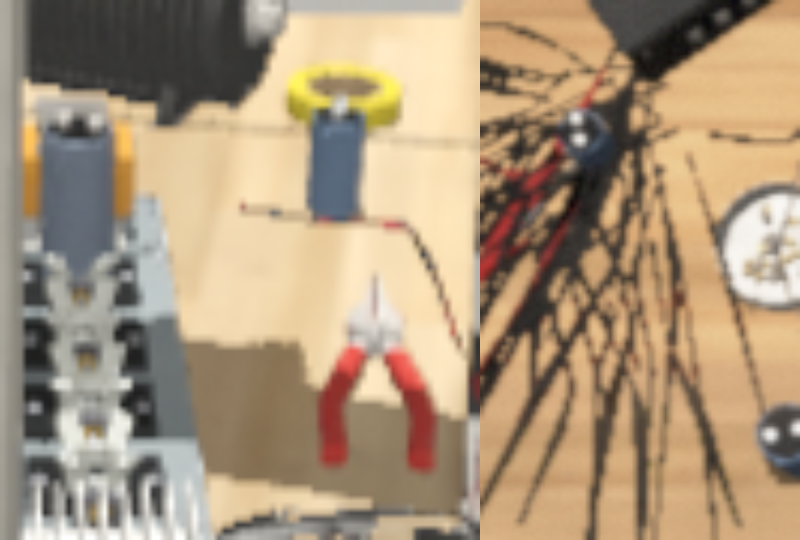

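```bash
python3 -m pendant '{"slide":[[0.13,-0.01,0],[0.14,-0.02,0],[0.14,-0.02,0],[0.14,-0.02,0],[0.14,-0.02,0],[0.14,-0.02,0],[0.14,-0.02,0],[0.08,0,0],[0.03,0,0],[0,0,0]],"dr":[[0,0,0],[0,0,0],[0,0,0],[0,0,0],[0,0,0],[0,0,0],[0,0,0],[0,0,0],[0,0,0],[0,0,0]],"claw":[0.55,0.55,0.55,0.55,0.55,0.55,0.55,0.55,0.55,0.55]}' 
python3 -m pendant '{"slide":[[0,0,0],[0,0,0],[0,0,0]],"dr":[[0,0,0],[0,0,0],[0,0,0]],"claw":[0.55,0.55,0.55]}' 
python3 -c "
from h import *
go(CAP['73'],.02); print(proj('side',[.5155,-.0912,.098]))"
```

```text
clock: 10.85
position: [0.4103, 0.2651, 0.1975]
ee_rot: [2.007, 2.416, -0.001]
force: [-0.4, -0.8, 0.0]
width: 0.553
gripper_force: 0.0
clock: 11.15
position: [0.4108, 0.2634, 0.1977]
ee_rot: [2.012, 2.413, -0.0]
force: [-0.6, 0.1, -0.6]
width: 0.549
gripper_force: 0.0
clk 11.15 pos [0.4108 0.2634 0.1977] yaw 10.353326944507705 slide units now [0.0417 0.0025 0.5923] after turn [0.0416 0.0026 0.5923] dr units [ 0.0002  0.002  -0.0213] F [-0.6308  0.1088 -0.5896] w 0.5486440144821314 0.0 q [-0.9383  0.2417  0.3158  1.9572 -0.0908  0.9563 -0.3979]
[309.8974 150.9445]
```

```bash
python3 -m pendant '{"slide":[[0.041,0.003,0.02],[0,0,0.1],[0,0,0.12],[0,0,0.12],[0,0,0.1],[0,0,0.07],[0,0,0.04],[0,0,0.02],[0,0,0],[0,0,0]],"dr":[[0,0,0],[0,0,0],[0,0,0],[0,0,0],[0,0,0],[0,0,0],[0,0,0],[0,0,0],[0,0,0],[0,0,0]],"claw":[0.55,0.55,0.55,0.55,0.55,0.55,0.55,0.55,0.55,0.55]}' 
python3 -m pendant '{"slide":[[0,0,0],[0,0,0],[0,0,0],[0,0,0],[0,0,0]],"dr":[[0,0,0],[0,0,0],[0,0,0],[0,0,0],[0,0,0]],"claw":[0.2,0.2,0.2,0.2,0.2]}' 40
python3 -c "
from h import *
go(CL['c'],.2)"
```

```text
clock: 12.15
position: [0.4095, 0.2775, 0.0213]
ee_rot: [2.009, 2.415, 0.002]
force: [-0.2, 0.8, 0.5]
width: 0.546
gripper_force: 0.0
clock: 12.65
position: [0.4092, 0.2773, 0.0211]
ee_rot: [-2.009, -2.415, -0.001]
force: [-0.6, -1.4, 6.1]
width: 0.344
gripper_force: 40.0
clk 12.65 pos [0.4092 0.2773 0.0211] yaw 10.477902534251614 slide units now [-1.0516  0.1289 -0.5968] after turn [-1.052   0.128  -0.5962] dr units [ 0.0058 -0.0051 -0.0032] F [-0.5735 -1.3814  6.0662] w 0.3437525660820656 40.001147389411926 q [-0.8718  0.5165  0.2248  2.1083 -0.2173  0.5372 -0.3053]
```

```bash
python3 -m pendant '{"slide":[[0,0,-0.04],[0,0,-0.1],[0,0,-0.12],[-0.05,0,-0.1],[-0.1,0.02,-0.04],[-0.13,0.02,0],[-0.13,0.02,0],[-0.13,0.02,0],[-0.13,0.02,0],[-0.13,0.02,0]],"dr":[[0,0,0],[0,0,0],[0,0,0],[0,0,0],[0,0,0],[0,0,0],[0,0,0],[0,0,0],[0,0,0],[0,0,0]],"claw":[0.2,0.2,0.2,0.2,0.2,0.2,0.2,0.2,0.2,0.2]}' 
python3 -m pendant '{"slide":[[-0.13,0.008,0],[-0.08,0,0],[-0.037,0,0],[0,0,0],[0,0,0],[0,0,0]],"dr":[[0,0,0],[0,0,0],[0,0,0],[0,0,0],[0,0,0],[0,0,0]],"claw":[0.2,0.2,0.2,0.2,0.2,0.2]}' 
python3 -c "
from h import *
go(CL['c'],.0391)"
```

```text
clock: 13.65
position: [0.4881, 0.046, 0.1414]
ee_rot: [2.009, 2.415, 0.001]
force: [1.6, -0.1, -1.0]
width: 0.345
gripper_force: 40.0
clock: 14.25
position: [0.5036, -0.0229, 0.1406]
ee_rot: [-2.006, -2.417, -0.001]
force: [-0.1, 0.5, -1.0]
width: 0.344
gripper_force: 40.0
clk 14.25 pos [ 0.5036 -0.0229  0.1406] yaw 10.625077781156216 slide units now [-0.011   0.0012  0.3384] after turn [-0.0107  0.0011  0.3384] dr units [-0.002  -0.0074  0.0182] F [-0.1082  0.5391 -0.9872] w 0.34422086060749246 39.99904990196228 q [-0.3662  0.3468  0.3949  1.9944 -0.1787  0.8336  0.3138]
```

```bash
python3 -m pendant '{"slide":[[-0.006,0,0.03],[0,0,0.1],[0,0,0.08],[0,0,0.02],[0,0,0],[0,0,0.02],[0,0,0.02],[0,0,0.02],[0,0,0.02],[0,0,0.02]],"dr":[[0,0,0],[0,0,0],[0,0,0],[0,0,0],[0,0,0],[0,0,0],[0,0,0],[0,0,0],[0,0,0],[0,0,0]],"claw":[0.2,0.2,0.2,0.2,0.2,0.2,0.2,0.2,0.2,0.2]}' 
python3 -m pendant '{"slide":[[0,0,0.01],[0,0,0],[0,0,0]],"dr":[[0,0,0],[0,0,0],[0,0,0]],"claw":[0.2,0.2,0.2]}' 
python3 -c "
from h import *
go(CL['c'],.0391)"
```

```text
clock: 15.25
position: [0.5037, -0.0265, 0.0416]
ee_rot: [-2.009, -2.415, -0.0]
force: [-3.7, 0.5, 0.2]
width: 0.342
gripper_force: 40.0
clock: 15.55
position: [0.5033, -0.0265, 0.0387]
ee_rot: [-2.008, -2.414, 0.001]
force: [-5.6, 0.6, 9.5]
width: 0.345
gripper_force: 40.0
clk 15.55 pos [ 0.5033 -0.0265  0.0387] yaw 10.475959895728517 slide units now [ 0.001   0.0044 -0.0012] after turn [ 0.001   0.0044 -0.0012] dr units [-0.0116 -0.0069 -0.0035] F [-5.6293  0.6379  9.4872] w 0.34505316338708897 40.00159442424774 q [-0.2928  0.5052  0.3228  2.0783 -0.2766  0.5997  0.4052]
```

```bash
python3 -m pendant '{"slide":[[0,0,0.006],[0,0,0.004],[0,0,0]],"dr":[[0,0,0],[0,0,0],[0,0,0]],"claw":[0.2,0.2,0.2]}' 
python3 -m pendant '{"slide":[[0,0,-0.003],[0,0,0],[0,0,0],[0,0,0],[0,0,-0.03],[0,0,-0.1],[0,0,-0.14],[0,0,-0.14],[0,0,-0.1],[0,0,0]],"dr":[[0,0,0],[0,0,0],[0,0,0],[0,0,0],[0,0,0],[0,0,0],[0,0,0],[0,0,0],[0,0,0],[0,0,0]],"claw":[0.5,0.5,0.5,0.5,0.5,0.5,0.5,0.5,0.5,0.5]}' 
python3 -m pendant '{"slide":[[0,0,0],[0,0,0]],"dr":[[0,0,0],[0,0,0]],"claw":[0.5,0.5]}' 
python3 -c "
from h import *
import cv2
go(CAP['60'],.2)
s=arm.get_image('side')[:,:,::-1]
cv2.imwrite('pics/g5.png',cv2.resize(s[130:220,298:378],(480,540)))"
```

```text
clock: 15.85
position: [0.5034, -0.0269, 0.0378]
ee_rot: [-2.009, -2.413, -0.001]
force: [-14.5, 0.8, 43.7]
width: 0.342
gripper_force: 40.0
clock: 16.85
position: [0.5067, -0.0269, 0.194]
ee_rot: [2.006, 2.411, 0.009]
force: [0.5, -0.1, 0.4]
width: 0.501
gripper_force: 0.0
clock: 17.05
position: [0.5035, -0.0266, 0.1888]
ee_rot: [-2.008, -2.414, 0.002]
force: [-0.8, -1.0, -0.6]
width: 0.503
gripper_force: 0.0
clk 17.05 pos [ 0.5035 -0.0266  0.1888] yaw 10.483830192240365 slide units now [-0.6184 -0.471  -0.0368] after turn [-0.6183 -0.4711 -0.0373] dr units [-0.0123 -0.0016 -0.0024] F [-0.8277 -1.0396 -0.6353] w 0.5027343274043433 0.0 q [-0.3914  0.2856  0.4261  1.9383 -0.1437  0.9484  0.2866]
```

View pics/g5.png

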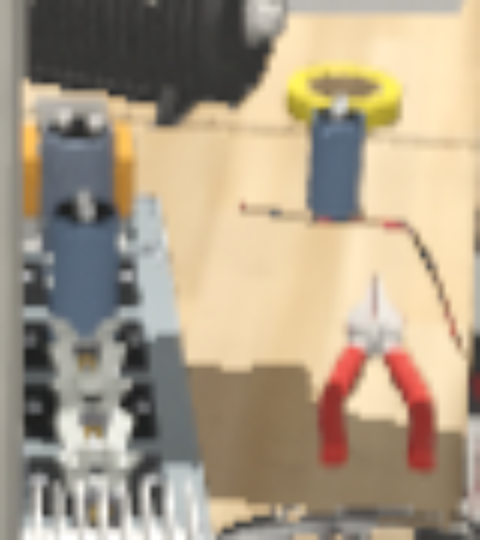

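```bash
python3 -m pendant '{"slide":[[-0.06,-0.05,0],[-0.11,-0.08,0],[-0.11,-0.08,0],[-0.11,-0.08,0],[-0.11,-0.08,0],[-0.08,-0.07,0],[-0.038,-0.031,0],[0,0,0],[0,0,0],[0,0,0]],"dr":[[0,0,0],[0,0,0],[0,0,0],[0,0,0],[0,0,0],[0,0,0],[0,0,0],[0,0,0],[0,0,0],[0,0,0]],"claw":[0.5,0.5,0.5,0.5,0.5,0.5,0.5,0.5,0.5,0.5]}' 
python3 -c "
from h import *
go(CAP['60'],.012)"
```

```text
clock: 18.1
position: [0.3994, -0.2334, 0.189]
ee_rot: [-2.006, -2.416, 0.0]
force: [0.2, 0.9, 0.1]
width: 0.503
gripper_force: 0.0
clk 18.1 pos [ 0.3994 -0.2334  0.189 ] yaw 10.58135400565669 slide units now [-0.0039 -0.004   0.5901] after turn [-0.0035 -0.0044  0.5901] dr units [-0.0063 -0.0058  0.0118] F [0.1761 0.8654 0.1388] w 0.5025949875751986 0.0 q [-0.034   0.2199  0.5387  2.0356 -0.141   0.9223  0.7644]
```

```bash
python3 -m pendant '{"slide":[[-0.004,-0.004,0.02],[0,0,0.1],[0,0,0.12],[0,0,0.12],[0,0,0.1],[0,0,0.07],[0,0,0.04],[0,0,0.02],[0,0,0],[0,0,0]],"dr":[[0,0,0],[0,0,0],[0,0,0],[0,0,0],[0,0,0],[0,0,0],[0,0,0],[0,0,0],[0,0,0],[0,0,0]],"claw":[0.5,0.5,0.5,0.5,0.5,0.5,0.5,0.5,0.5,0.5]}' 
python3 -m pendant '{"slide":[[0,0,0],[0,0,0],[0,0,0],[0,0,0],[0,0,0]],"dr":[[0,0,0],[0,0,0],[0,0,0],[0,0,0],[0,0,0]],"claw":[0.15,0.15,0.15,0.15,0.15]}' 40
python3 -c "
from h import *
go(CL['b'],.2)"
```

```text
clock: 19.1
position: [0.3985, -0.2362, 0.0132]
ee_rot: [2.008, 2.414, 0.001]
force: [0.4, 0.1, 0.8]
width: 0.497
gripper_force: 0.0
clock: 19.6
position: [0.3984, -0.2361, 0.013]
ee_rot: [2.009, 2.414, 0.001]
force: [-0.2, 0.9, 7.3]
width: 0.31
gripper_force: 40.0
clk 19.6 pos [ 0.3984 -0.2361  0.013 ] yaw 10.482970289280937 slide units now [ 0.8443  0.4755 -0.623 ] after turn [ 0.8443  0.4751 -0.6232] dr units [ 0.0081  0.0023 -0.0025] F [-0.2235  0.8912  7.3257] w 0.31010009536520805 40.001481771469116 q [ 0.1389  0.5152  0.3736  2.1959 -0.3916  0.4917  0.9995]
```

```bash
python3 -m pendant '{"slide":[[0,0,-0.04],[0,0,-0.1],[0,0,-0.12],[0.05,0,-0.1],[0.1,0,-0.04],[0.13,0,0],[0.13,0,0],[0.13,0,0],[0.13,0.02,0],[0.1,0.08,0]],"dr":[[0,0,0],[0,0,0],[0,0,0],[0,0,0],[0,0,0],[0,0,0],[0,0,0],[0,0,0],[0,0,0],[0,0,0]],"claw":[0.15,0.15,0.15,0.15,0.15,0.15,0.15,0.15,0.15,0.15]}' 
python3 -m pendant '{"slide":[[0.05,0.12,0],[0.02,0.13,0],[0,0.08,0],[0,0.042,0],[0,0,0],[0,0,0],[0,0,0]],"dr":[[0,0,0],[0,0,0],[0,0,0],[0,0,0],[0,0,0],[0,0,0],[0,0,0]],"claw":[0.15,0.15,0.15,0.15,0.15,0.15,0.15]}' 
python3 -c "
from h import *
go(CL['b'],.031)"
```

```text
clock: 20.6
position: [0.3827, -0.0019, 0.133]
ee_rot: [-2.008, -2.413, 0.001]
force: [1.0, -0.6, -0.8]
width: 0.311
gripper_force: 40.0
clock: 21.3
position: [0.4898, 0.0369, 0.1326]
ee_rot: [-2.01, -2.413, 0.001]
force: [-0.2, -0.4, -0.7]
width: 0.309
gripper_force: 40.0
clk 21.3 pos [0.4898 0.0369 0.1326] yaw 10.425406468320062 slide units now [0.005  0.01   0.3386] after turn [0.0051 0.0096 0.3386] dr units [-0.0092 -0.0028 -0.0109] F [-0.1518 -0.3565 -0.7495] w 0.30914386194276994 39.99971330165863 q [-0.5052  0.3405  0.4115  2.0329 -0.1868  0.8046  0.1975]
```

```bash
python3 -m pendant '{"slide":[[0,0.006,0.03],[0,0,0.1],[0,0,0.08],[0,0,0.02],[0,0,0],[0,0,0.02],[0,0,0.02],[0,0,0.02],[0,0,0.02],[0,0,0.02]],"dr":[[0,0,0],[0,0,0],[0,0,0],[0,0,0],[0,0,0],[0,0,0],[0,0,0],[0,0,0],[0,0,0],[0,0,0]],"claw":[0.15,0.15,0.15,0.15,0.15,0.15,0.15,0.15,0.15,0.15]}' 
python3 -m pendant '{"slide":[[0,0,0.01],[0,0,0.004],[0,0,0]],"dr":[[0,0,0],[0,0,0],[0,0,0]],"claw":[0.15,0.15,0.15]}' 
python3 -c "
from h import *
go(CL['b'],.031)"
```

```text
clock: 22.3
position: [0.4926, 0.0379, 0.0333]
ee_rot: [-2.009, -2.414, 0.0]
force: [-3.2, -0.6, -0.0]
width: 0.309
gripper_force: 40.0
clock: 22.6
position: [0.4922, 0.0378, 0.0307]
ee_rot: [-2.008, -2.413, -0.0]
force: [-11.8, -0.7, 33.5]
width: 0.308
gripper_force: 40.0
clk 22.6 pos [0.4922 0.0378 0.0307] yaw 10.461517213427614 slide units now [ 0.0035  0.0013 -0.0011] after turn [ 0.0035  0.0013 -0.0011] dr units [-0.0097 -0.0123 -0.0056] F [-11.8008  -0.687   33.5467] w 0.30757113416871074 40.0199818611145 q [-0.4272  0.5084  0.3262  2.1084 -0.2966  0.5688  0.2949]
```

```bash
python3 -m pendant '{"slide":[[0,0,-0.003],[0,0,0],[0,0,0],[0,0,0],[0,0,-0.03],[0,0,-0.1],[0,0,-0.14],[0,0,-0.14],[0,0,-0.12],[0,0,-0.03]],"dr":[[0,0,0],[0,0,0],[0,0,0],[0,0,0],[0,0,0],[0,0,0],[0,0,0],[0,0,0],[0,0,0],[0,0,0]],"claw":[0.5,0.5,0.5,0.5,0.5,0.5,0.5,0.5,0.5,0.5]}' 
python3 -m pendant '{"slide":[[0,0,0],[0,0,0],[0,0,0],[0,0,0],[0,0,0],[0,0,0],[0,0,0],[0,0,0],[0,0,0],[0,0,0]],"dr":[[0,0,-0.9],[0,0,-0.9],[0,0,-0.9],[0,0,-0.9],[0,0,-0.9],[0,0,-0.9],[0,0,-0.9],[0,0,-0.9],[0,0,0],[0,0,0]],"claw":[0.5,0.5,0.5,0.5,0.5,0.5,0.5,0.5,0.5,0.5]}' 
python3 -c "
from h import *
import cv2
go(CAP['46'],.2,60)
s=arm.get_image('side')[:,:,::-1]; t=arm.get_image('top')[:,:,::-1]
cv2.imwrite('pics/g6.png',np.hstack([cv2.resize(s[130:220,298:378],(380,430)),cv2.resize(t[80:200,120:237],(420,430))]))"
```

```text
clock: 23.6
position: [0.4952, 0.0378, 0.2025]
ee_rot: [2.008, 2.412, 0.008]
force: [-0.2, 0.3, -1.0]
width: 0.498
gripper_force: 0.0
clock: 24.6
position: [0.4929, 0.0377, 0.1981]
ee_rot: [-0.819, -3.033, 0.0]
force: [0.4, -0.1, -0.2]
width: 0.5
gripper_force: 0.0
clk 24.6 pos [0.4929 0.0377 0.1981] yaw 59.78651111030019 slide units now [ 0.3519  1.193  -0.0067] after turn [ 0.3475  1.1943 -0.0065] dr units [-0.0022 -0.0032 -0.0311] F [ 0.3764 -0.0769 -0.1913] w 0.49950112794851753 0.0 q [-0.4167  0.2514  0.2859  1.9406 -0.0857  0.9616  0.9532]
```

View pics/g6.png

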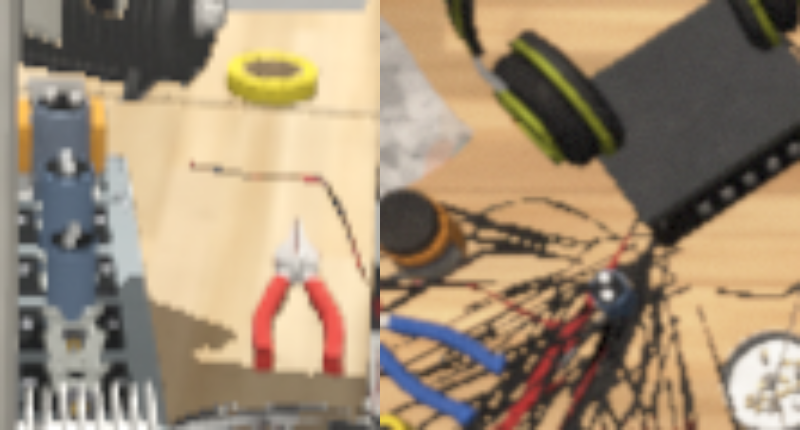

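```bash
python3 -m pendant '{"slide":[[0.02,0.06,0],[0.04,0.13,0],[0.04,0.14,0],[0.04,0.14,0],[0.04,0.14,0],[0.04,0.14,0],[0.04,0.14,0],[0.04,0.14,0],[0.04,0.1,0],[0.013,0.06,0]],"dr":[[0,0,0],[0,0,0],[0,0,0],[0,0,0],[0,0,0],[0,0,0],[0,0,0],[0,0,0],[0,0,0],[0,0,0]],"claw":[0.5,0.5,0.5,0.5,0.5,0.5,0.5,0.5,0.5,0.5]}' 
python3 -m pendant '{"slide":[[0,0,0],[0,0,0],[0,0,0],[0,0,0]],"dr":[[0,0,0],[0,0,0],[0,0,0],[0,0,0]],"claw":[0.5,0.5,0.5,0.5]}' 
python3 -c "
from h import *
go((.581,.3995),.013,60)"
```

```text
clock: 25.7
position: [0.5788, 0.4041, 0.1974]
ee_rot: [-0.81, -3.034, -0.001]
force: [-0.4, 0.2, -0.6]
width: 0.503
gripper_force: 0.0
clock: 26.1
position: [0.5803, 0.3985, 0.1986]
ee_rot: [0.816, 3.033, -0.0]
force: [-0.5, -0.3, 0.1]
width: 0.499
gripper_force: 0.0
clk 26.1 pos [0.5803 0.3985 0.1986] yaw 59.87013092674935 slide units now [-0.0001  0.0041  0.6186] after turn [-0.0003  0.004   0.6186] dr units [-0.0012  0.0031 -0.0189] F [-0.5216 -0.3456  0.1023] w 0.49932252534859034 0.0 q [-0.8006  0.5886  0.2053  1.4004 -0.1231  1.1651  0.4646]
```

Descending in two stages, watching the force because of the clutter.

```bash
python3 -m pendant '{"slide":[[0,0.004,0.05],[0,0,0.1],[0,0,0.12],[0,0,0.12],[0,0,0.08],[0,0,0.04],[0,0,0],[0,0,0]],"dr":[[0,0,0],[0,0,0],[0,0,0],[0,0,0],[0,0,0],[0,0,0],[0,0,0],[0,0,0]],"claw":[0.5,0.5,0.5,0.5,0.5,0.5,0.5,0.5]}'; python3 -m pendant '{"slide":[[0,0,0.02],[0,0,0.03],[0,0,0.03],[0,0,0.02],[0,0,0.008],[0,0,0]],"dr":[[0,0,0],[0,0,0],[0,0,0],[0,0,0],[0,0,0],[0,0,0]],"claw":[0.5,0.5,0.5,0.5,0.5,0.5]}'
python3 -m pendant '{"slide":[[0,0,0],[0,0,0],[0,0,0],[0,0,0],[0,0,0]],"dr":[[0,0,0],[0,0,0],[0,0,0],[0,0,0],[0,0,0]],"claw":[0.1,0.1,0.1,0.1,0.1]}' 40
python3 -c "
from h import *
go(CL['a'],.2,60)"
```

```text
clock: 26.9
position: [0.5812, 0.4012, 0.0461]
ee_rot: [0.814, 3.034, 0.001]
force: [-0.5, 0.4, 0.8]
width: 0.5
gripper_force: 0.0
clock: 27.5
position: [0.5804, 0.4008, 0.0122]
ee_rot: [-0.813, -3.034, 0.001]
force: [-1.0, -0.2, -0.0]
width: 0.499
gripper_force: 0.0
clock: 28.0
position: [0.5809, 0.4011, 0.0132]
ee_rot: [0.813, 3.034, 0.001]
force: [-0.1, -0.1, 1.1]
width: 0.272
gripper_force: 40.0
clk 28.0 pos [0.5809 0.4011 0.0132] yaw 59.983272146234086 slide units now [-0.2059 -1.0252 -0.6232] after turn [-0.2055 -1.0256 -0.6227] dr units [ 0.0043  0.0018 -0.0024] F [-0.0723 -0.1387  1.1058] w 0.27242569480363493 40.00038743019104 q [-0.7798  0.7739  0.1647  1.5525 -0.1562  0.8276  0.4915]
```

```bash
python3 -m pendant '{"slide":[[0,0,-0.04],[0,0,-0.1],[0,0,-0.13],[0,0,-0.13],[0,-0.04,-0.1],[-0.02,-0.1,0],[-0.02,-0.13,0],[-0.02,-0.13,0],[-0.03,-0.13,0],[-0.03,-0.13,0]],"dr":[[0,0,0],[0,0,0],[0,0,0],[0,0,0],[0,0,0],[0,0,0],[0,0,0],[0,0,0],[0,0,0],[0,0,0]],"claw":[0.1,0.1,0.1,0.1,0.1,0.1,0.1,0.1,0.1,0.1]}'; python3 -m pendant '{"slide":[[-0.03,-0.13,0],[-0.03,-0.13,0],[-0.02,-0.07,0],[-0.006,-0.035,0],[0,0,0],[0,0,0]],"dr":[[0,0,0],[0,0,0],[0,0,0],[0,0,0],[0,0,0],[0,0,0]],"claw":[0.1,0.1,0.1,0.1,0.1,0.1]}'
python3 -m pendant '{"slide":[[0,0,0],[0,0,0],[0,0,0],[0,0,0],[0,0,0],[0,0,0],[0,0,0],[0,0,0],[0,0,0],[0,0,0]],"dr":[[0,0,0.9],[0,0,0.9],[0,0,0.9],[0,0,0.9],[0,0,0.9],[0,0,0.9],[0,0,0.9],[0,0,0.9],[0,0,0],[0,0,0]],"claw":[0.1,0.1,0.1,0.1,0.1,0.1,0.1,0.1,0.1,0.1]}'
python3 -c "
from h import *
go(CL['a'],.0312)"
```

```text
clock: 29.0
position: [0.5121, 0.2101, 0.1637]
ee_rot: [0.813, 3.034, 0.001]
force: [0.7, -0.4, -0.6]
width: 0.274
gripper_force: 40.0
clock: 29.6
position: [0.4809, 0.1052, 0.1632]
ee_rot: [0.812, 3.034, 0.002]
force: [-0.9, 0.2, 0.3]
width: 0.276
gripper_force: 40.0
clock: 30.6
position: [0.4806, 0.1051, 0.1628]
ee_rot: [2.003, 2.42, 0.0]
force: [-0.5, -0.0, -0.1]
width: 0.272
gripper_force: 40.0
clk 30.6 pos [0.4806 0.1051 0.1628] yaw 10.781185432704618 slide units now [-0.0042 -0.0014  0.4385] after turn [-0.0042 -0.0014  0.4385] dr units [0.0008 0.0002 0.0409] F [-0.5221 -0.0325 -0.1242] w 0.271642959871181 40.00010669231415 q [-0.6595  0.2981  0.4224  1.9989 -0.1574  0.8755  0.0357]
```

```bash
python3 -m pendant '{"slide":[[-0.002,-0.003,0.05],[0,0,0.1],[0,0,0.1],[0,0,0.06],[0,0,0.02],[0,0,0],[0,0,0.02],[0,0,0.02],[0,0,0.02],[0,0,0.02]],"dr":[[0,0,0.04],[0,0,0],[0,0,0],[0,0,0],[0,0,0],[0,0,0],[0,0,0],[0,0,0],[0,0,0],[0,0,0]],"claw":[0.1,0.1,0.1,0.1,0.1,0.1,0.1,0.1,0.1,0.1]}' 
python3 -m pendant '{"slide":[[0,0,0.02],[0,0,0.014],[0,0,0],[0,0,0]],"dr":[[0,0,0],[0,0,0],[0,0,0],[0,0,0]],"claw":[0.1,0.1,0.1,0.1]}' 
python3 -c "
from h import *
go(CL['a'],.0312)"
```

```text
clock: 31.6
position: [0.4798, 0.1035, 0.0399]
ee_rot: [-2.015, -2.411, -0.002]
force: [-2.1, 1.4, 2.7]
width: 0.276
gripper_force: 40.0
clock: 32.0
position: [0.4793, 0.1034, 0.0299]
ee_rot: [-2.014, -2.41, -0.0]
force: [-4.0, 1.6, 9.2]
width: 0.274
gripper_force: 40.0
clk 32.0 pos [0.4793 0.1034 0.0299] yaw 10.22467066592532 slide units now [ 0.0005  0.004  -0.0045] after turn [ 0.0005  0.004  -0.0045] dr units [-0.003 -0.007 -0.04 ] F [-3.9907  1.635   9.1529] w 0.2739609687878036 40.00763475894928 q [-0.5638  0.5055  0.3248  2.1177 -0.2965  0.5609  0.1543]
```

Pushing slightly further to confirm it has bottomed, then releasing and lifting.

```bash
python3 -m pendant '{"slide":[[0,0,0.005],[0,0,0.004],[0,0,0]],"dr":[[0,0,0],[0,0,0],[0,0,0]],"claw":[0.1,0.1,0.1]}' 
python3 -m pendant '{"slide":[[0,0,-0.003],[0,0,0],[0,0,0],[0,0,0],[0,0,-0.03],[0,0,-0.1],[0,0,-0.14],[0,0,-0.14],[0,0,-0.12],[0,-0.03,-0.05]],"dr":[[0,0,0],[0,0,0],[0,0,0],[0,0,0],[0,0,0],[0,0,0],[0,0,0],[0,0,0],[0,0,0],[0,0,0]],"claw":[0.5,0.5,0.5,0.5,0.5,0.5,0.5,0.5,0.5,0.5]}' 
python3 -m pendant '{"slide":[[0.1,-0.08,-0.08],[0.12,-0.08,-0.08],[0.14,-0.05,-0.05],[0.14,-0.05,0],[0.14,-0.05,0],[0.14,0,0],[0.14,0,0],[0.1,0,0],[0.05,0,0],[0,0,0]],"dr":[[0,0,0],[0,0,0],[0,0,0],[0,0,0],[0,0,0],[0,0,0],[0,0,0],[0,0,0],[0,0,0],[0,0,0]],"claw":[0.5,0.5,0.5,0.5,0.5,0.5,0.5,0.5,0.5,0.5]}' 
python3 -c "
from h import *
import cv2
s=arm.get_image('side')[:,:,::-1]; t=arm.get_image('top')[:,:,::-1]
cv2.imwrite('pics/g7.png',np.hstack([cv2.resize(s[130:220,298:358],(320,480)),cv2.resize(t[120:240,325-115:325+125],(480,240)).repeat(2,0)]))
for c,z in zip('dcba',(.098,.085,.072,.058)):
  print((proj('side',[*CL[c],z])-[298,130])*5.33,(proj('top',[*CL[c],z])-[210,120])*[2,4]+[320,0])
"
```

```text
clock: 32.3
position: [0.4793, 0.1034, 0.0289]
ee_rot: [-2.014, -2.409, -0.002]
force: [-12.2, -0.6, 42.7]
width: 0.274
gripper_force: 40.0
clock: 33.3
position: [0.4729, 0.1016, 0.2057]
ee_rot: [2.014, 2.407, 0.008]
force: [-0.3, 0.2, -1.1]
width: 0.499
gripper_force: 0.0
clock: 34.3
position: [0.3217, 0.4021, 0.2647]
ee_rot: [2.012, 2.412, -0.0]
force: [0.1, -0.7, -0.7]
width: 0.499
gripper_force: 0.0
[ 61.495  111.7144] [688.6752 243.2905]
[ 66.1102 185.4473] [629.989  269.2567]
[ 71.2989 265.1818] [572.2416 294.9789]
[ 76.6743 353.4842] [515.4155 320.4819]
```

View pics/g7.png

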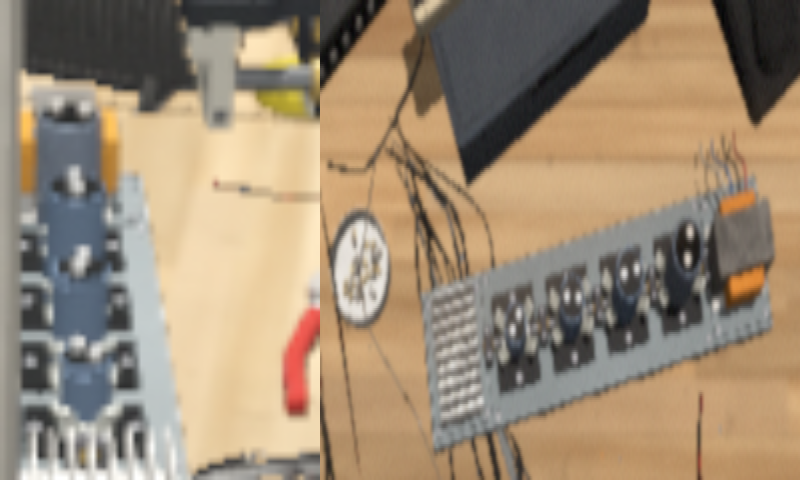

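```bash
python3 -c "
from cell import arm
print(arm.sign_off())"
```

```text
the job is handed in; nothing more can be done
None
```

The four capacitors stand seated in the clamps in the order 86, 73, 60, 46 from the transformer to the heat sink; the tin looks unmoved in the last picture, and the job was handed in at about 34 s.

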